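# Unstack the dishes and set out the micromanipulation bench

### The arm

A 6-joint arm with a two-finger parallel gripper is mounted at the origin on the work surface. World frame = base frame: x ahead of the robot, y to its left, z up, the work surface at z = 0. Lengths are in m, angles in rad, forces in N, time in s.
With the tool pointing down it reaches from about 0.25 to 0.775 m from the base axis. Payload 4 kg.
Tool frame: the origin (TCP) lies on the centre line of the jaws, within the pads' length; the fingertips stand 14 mm ahead of it and the grasp point (between the pads) lies 5 mm behind it (robot.tcp_to_tips is the distance from the TCP to the fingertips, in m); z points along the fingers, y is the line along which they close (so a half turn about z gives the same grasp; the last joint's range is limited). The gripper opens to 94 mm and grips with 3 to 60 N. Pads are 16 mm wide; open, the fingers measure 119 mm over their backs; the gripper's body (75 mm by 177 mm) begins 78 mm behind the grasp point.
Start: joints at [1.118, 0.087, 1.371, -0, 1.684, -0.103], TCP at [0.189, 0.517, 0.22] pointing down, gripper open.
Joint ranges: [-3.1, 3.1], [-0.76, 2.03], [0.27, 2.55], [-1.08, 4.22], [0.17, 2.65], [-2.57, 2.57]. Speed limits (rad/s): [2.79, 2.79, 3.14, 3.14, 3.14, 3.14].

### API

Orientations are given as [roll, pitch, yaw] about the fixed x, y, z axes, in that order (R = Rz(yaw) Ry(pitch) Rx(roll)).
In Python, from bench import robot gives the robot as it stands.
- The arm moves only by the tool carry_out, never from a script. Its argument "increments" is a list of rows, each a list of 3 entries, a list of its own where there are three numbers: the closure in counts, from 0 (fully open) to 255 (shut), then the shift along the tool's x, y, z in mm, then the turn about the tool's z in degrees. In form: [[fingers, [dx, dy, dz], twist], ...]. A call has 1 to 8 rows; each row shifts and turns the commanded pose from where the row before left it, along the tool's axes as they then stand; what a row does not reach is not made up. A row lasts 1/10 s, in which the tool goes at most 50 mm and 8.59 degrees, less where a joint would pass 70% of its speed; a pose out of reach is approached as far as the arm can. A call with a gripper value outside its range is refused whole. The fingers move at their own pace and stop on an object; the grip force is fixed at half the most. Time passes only in rows, so rows that do not move let the fingers close. It gives the time, the measured TCP pose, the force, the opening and the grip force at its end, in the units of the state.
- robot.get_obs(): the state, without advancing time (a new reading comes with each control period).
- robot.snapshot(name): name is "scene" or "top" or "wrist"; returns the picture (480x640x3 uint8, blue, green, red); there is no depth.
- robot.get_calibration(name): a dict with "vfov" (degrees; the focal length in pixels is half the picture's height over the tangent of half this angle, whatever the lens; pixels are square), "cx", "cy" (the principal point, pixels), "k1" (the pictures are not rectified: a ray, as slopes to the right and down, at radius r is drawn at 1 + k1 r^2 times it, then the intrinsics apply), "T" (4x4, takes a point from camera to world coordinates). Camera axes: x right, y down, z forward; pixel columns grow to the right and rows downward; lengths in m; the calibration is good to about 2 mm. A picture is of the moment at which its call begins: read the wrist's pose just before it. get_calibration takes no time and is no camera call; for the wrist camera it gives the pose at the moment of the call.
- robot.close_job(): hands the job in; it is judged then, once.
The state is a dict: "time": time; "joint_positions": joint angles; "qvel": joint speeds; "joint_torque": joint torques, N m; "tool_pos": TCP position; "ee_rot": TCP orientation; "wrist_force": force on the tool from outside, world axes, zero at the start; "wrist_torque": the same for the moment, N m; "width": finger opening in m; "finger_force": force on a finger pad.
Only numpy, scipy, OpenCV 4.12 (cv2) and the standard library are available. Lean on these libraries where they do the work, as an engineer would, in place of code of your own. Each camera call takes 0.05 s, during which the arm holds its last target. There are 200 camera calls.

### The job

Take the two stacks on the bench apart and set everything out for the session: the square four-well dish flat between the corner stops of the warming block, the slide mailer flat and lengthways between the stops of the slide rest, and the large round dish in the middle of the sprung dish lift with the small round dish centred on top of it, so that the lift sinks under the two. Keep the three dishes level all the way, do not shift the medium bottle or the tip box, and leave everything standing by itself.

Things in the scene. Friction and masses are not known exactly. Their poses are not given: they have to be found in the camera images.
- four_well: Square lidded four-well culture dish, white plastic, 66 x 66 mm, 20 mm high, about 90 g, loose. It stands on the bench at the start with the small round dish on its lid. Origin at the centre of its underside; z up, x and y along its sides (any quarter turn is as good).
- large_dish: Large round lidded dish, white plastic, 54 mm across, 18 mm high, about 70 g, loose. It stands on the bench at the start with the slide mailer lying across its lid. Origin at the centre of its underside, z up.
- small_dish: Small round lidded dish, white plastic, 36 mm across, 16 mm high, about 40 g, loose. It stands on the four-well dish at the start. Origin at the centre of its underside, z up.
- slide_mailer: Slide mailer: closed oblong white plastic box, 80 mm long (its x), 26 mm wide (its y), 16 mm high (z), with a grey band near one end, about 60 g, loose. It lies across the large dish at the start. Origin at the centre of its underside; either way round will do.
- warm_block: Warming block, the place of the four-well dish: fixed square plate of dark grey metal 104 x 104 mm, flat top 20 mm above the bench, with a pair of pale metal stops, 4 mm high, round each corner of a 78 x 78 mm field (6 mm play all round the dish); a gap of 58 mm is free in the middle of each side. Origin at the centre of its underside (bench height), x and y along its sides.
- slide_rest: Slide rest, the place of the mailer: fixed oblong plate of dark grey metal 108 mm (x) by 56 mm (y), flat top 15 mm above the bench, with pale metal stops 4 mm high at its ends and corners round a 92 x 38 mm field (6 mm play all round the mailer); the middle 68 mm of each long side is free. Origin at the centre of its underside (bench height), x along its length.
- lift_top (a point): Centre of the top face of the dish lift's plate: a flat disc 76 mm across with a black rubber face, on a spring plunger over a fixed round black and grey base 84 mm across. The empty plate's top is 70 mm above the bench; this point sinks with the plate.
- lift (a joint): How far the lift's plate has sunk, m: 0 empty, 0.032 at its lower stop. The spring is soft (about 50 N/m, starting at 0.2 N): the large dish alone sinks it 8 to 12 mm, both round dishes 14 to 21 mm.
- medium_bottle: Bystander: amber bottle, 40 mm across, 95 mm high with its white cap, loose. Leave it where it is. Origin at the centre of its underside.
- tip_box: Bystander: blue tip box with a pale lid, 72 x 52 mm, 45 mm high, loose. Leave it where it is. Origin at the centre of its underside, x along its length.
Mind the look-alikes: they are no part of the job. Leave any turquoise look-alike of the four_well alone. Leave any black look-alike of the slide_mailer alone.

How it is judged:
By the outcome, as a careful person would: the job done as asked, in the order asked, and still so for the second after the job is handed in, with the robot touching nothing.
It also fails if it takes over 99 s, if anything falls off the work surface, if the arm or the gripper's body presses on something with over 40 N, if the wrist force passes 120 N, or if a joint passes its speed limit or range.

## Working session

There is one attempt and no reset: what is moved stays moved. The work goes in short steps, Python scripts to look and compute and a tool call to move; the robot and the scene stay as the last step left them, time stands still between calls to the robot, and variables do not carry over. Pictures are saved under pics/ and viewed, at most 14 in all, crops included, and the job is handed in when it is done.

Besides the shell and the picture viewer there is one more tool, called after ">>>" as name(argument=value, ...), one argument or row to a line, values as JSON. carry_out: Moves the arm, as the interface text tells. Its arguments: {"type":"object","properties":{"increments":{"type":"array","items":{"type":"array"}}},"required":["increments"]}

```bash
mkdir -p pics; ls; python3 - <<'E'
from bench import robot
import cv2
for n in("top","scene"):
    cv2.imwrite(f"pics/{n}0.png",robot.snapshot(n)); print(n,robot.get_calibration(n))
o=robot.get_obs(); print(o["time"],o["tool_pos"],o["ee_rot"],o["width"]); print(robot.get_calibration("wrist"))
E
```

```text
pics
top {'vfov': 46.154624431902995, 'cx': 319.1953842299248, 'cy': 238.81900772484124, 'k1': 0.048815884953612144, 'T': array([[ 0.01279296, -0.98086465,  0.1942701 ,  0.31133867],
       [-0.99942089, -0.01866956, -0.02844886,  0.01865088],
       [ 0.03153141, -0.19379365, -0.98053546,  1.0377295 ],
       [ 0.        ,  0.        ,  0.        ,  1.        ]])}
scene {'vfov': 47.264040497555634, 'cx': 316.9222191710079, 'cy': 245.01284796750616, 'k1': -0.11131126238047795, 'T': array([[ 1.71016155e-01,  5.49322719e-01, -8.17922995e-01,
         1.31124579e+00],
       [ 9.85267636e-01, -9.44403032e-02,  1.42578799e-01,
        -1.32512748e-01],
       [ 1.07687796e-03, -8.30256334e-01, -5.57380714e-01,
         6.18945447e-01],
       [ 0.00000000e+00,  0.00000000e+00,  0.00000000e+00,
         1.00000000e+00]])}
0.1 [0.1882867  0.51629788 0.2184531 ] [-3.13969923e+00 -2.00967197e-04  2.79183414e+00] 0.09394818399284098
{'vfov': 66.11584179857924, 'cx': 312.69606727164216, 'cy': 238.18689497330536, 'k1': -0.03196015421306808, 'T': array([[ 3.42345438e-01,  8.99938824e-01,  2.70017987e-01,
         1.09110030e-01],
       [ 9.39573806e-01, -3.27654425e-01, -9.92151243e-02,
         5.44990058e-01],
       [-8.14954153e-04,  2.87667673e-01, -9.57729944e-01,
         3.84081283e-01],
       [ 0.00000000e+00,  0.00000000e+00,  0.00000000e+00,
         1.00000000e+00]])}
```

View pics/top0.png

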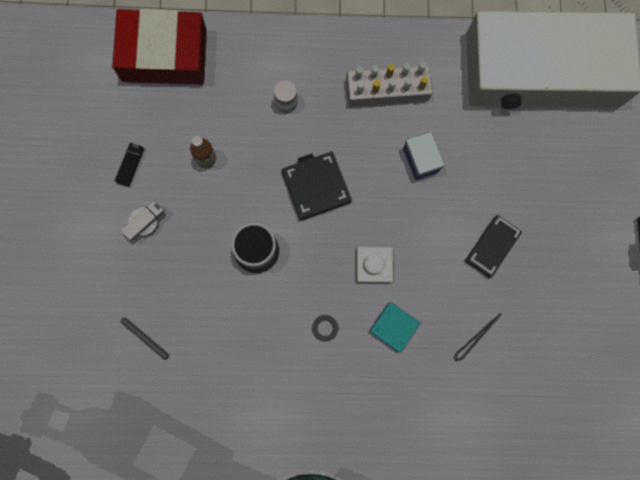

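View pics/scene0.png

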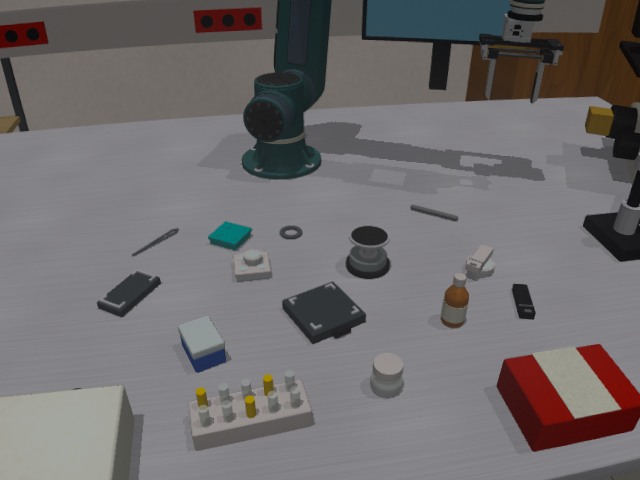

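The top view shows the four-well with the small dish at (375,265), the mailer on the large dish at (143,221), the lift at (255,245), the block at (317,185) and the rest at (494,246). The turquoise dish, black mailer, bottle (202,152) and tip box (424,155) all stand clear of these. Next I'll measure them.

```bash
cat >h.py <<'E'
import numpy as np,cv2
from bench import robot
def cast(px,z,c):
    px=np.atleast_2d(np.asarray(px,float)); f=240/np.tan(np.radians(c["vfov"]/2))
    d=(px-[c["cx"],c["cy"]])/f; u=d.copy()
    for _ in range(20): u=d/(1+c["k1"]*(u**2).sum(1,keepdims=True))
    r=np.c_[u,np.ones(len(u))]@c["T"][:3,:3].T; o=c["T"][:3,3]
    return o+r*((z-o[2])/r[:,2])[:,None]
def blob(mask,near):
    cs=[k for k in cv2.findContours(mask.astype(np.uint8),0,1)[0] if cv2.contourArea(k)>60]
    return min(cs,key=lambda k:-cv2.pointPolygonTest(k,tuple(map(float,near)),True))
def rect(k,z,c):
    p=cast(k[:,0,:],z,c)[:,:2]; (x,y),(w,h),a=cv2.minAreaRect((p*1000).astype(np.float32))
    if w<h: w,h,a=h,w,a+90
    return np.round([x,y,w,h,a],1)   # mm, long side, short side, yaw deg of long side
def circ(k,z,c):
    p=(cast(k[:,0,:],z,c)[:,:2]*1000).astype(np.float32); (x,y),(w,h),a=cv2.fitEllipse(cv2.convexHull(p))
    return np.round([x,y,w,h],1)
def go(x,y,z,long=None):   # target mm; tool-frame shift of TCP, twist
    o=robot.get_obs(); p=o["tool_pos"]*1000; yaw=o["ee_rot"][2]; d=np.array([x,y,z])-p
    s,co=np.sin(yaw),np.cos(yaw)
    out=[d[0]*co+d[1]*s, d[0]*s-d[1]*co, -d[2]]
    tw=None if long is None else -((long-np.degrees(yaw)+90)%180-90)
    print("t",round(o["time"],2),"tcp",np.round(p,1),"rot",np.round(np.degrees(o["ee_rot"]),2),"shift",np.round(out,1),"twist",tw,"w",round(o["width"]*1000,1),"F",np.round(o["wrist_force"],1))
E
python3 - <<'E'
from h import *
im=cv2.imread("pics/top0.png");c=robot.get_calibration("top")
g=cv2.cvtColor(im,cv2.COLOR_BGR2HSV).astype(int);V=g[...,2];S=g[...,1]
for th in(165,185,205):
  w=(V>th)&(S<60)
  for n,p,z,f in(("four",(362,275),.02,rect),("small",(375,264),.036,circ),("mailer",(135,227),.034,rect),("large",(153,228),.018,circ)):
    try:print(th,n,f(blob(w,p),z,c))
    except Exception as e:print(th,n,e)
for th in(50,70):
  d=V<th
  for n,p,z,f in(("block",(317,185),.02,rect),("rest",(494,246),.015,rect),("lift",(254,244),.07,circ)):
    print(th,n,f(blob(d,p),z,c))
for n,p,z in(("large",(143,221),.018),("bottle",(197,142),.095),("tip",(426,147),.045),("four",(375,265),.02),("mail",(143,221),.034)): print(n,cast(p,z,c)[0].round(3))
cv2.imwrite("pics/topc.png",np.hstack([cv2.resize(im[190:250,110:190],(400,300),interpolation=2),cv2.resize(im[235:295,335:415],(400,300),interpolation=2)]))
E
```

```text
165 four min() iterable argument is empty
165 small min() iterable argument is empty
165 mailer min() iterable argument is empty
165 large min() iterable argument is empty
185 four min() iterable argument is empty
185 small min() iterable argument is empty
185 mailer min() iterable argument is empty
185 large min() iterable argument is empty
205 four min() iterable argument is empty
205 small min() iterable argument is empty
205 mailer min() iterable argument is empty
205 large min() iterable argument is empty
50 block [619.   -1.2 114.8 102.7  21.1]
50 rest [ 506.1 -332.9  107.8   54.4  145. ]
50 lift [492.  105.3  63.6  64.3]
70 block [618.8  -1.5 116.5 106.   20.7]
70 rest [ 506.  -332.9  110.9   57.6  144.7]
70 lift [492.  105.1  64.9  65.4]
large [0.54  0.312 0.018]
bottle [0.667 0.207 0.095]
tip [ 0.686 -0.207  0.045]
four [ 0.466 -0.114  0.02 ]
mail [0.537 0.308 0.034]
```

View pics/topc.png

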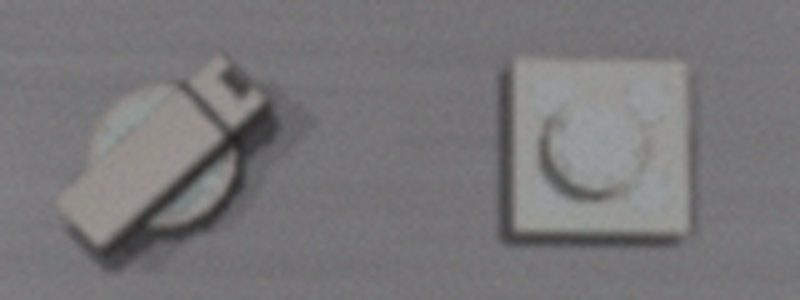

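The crop shows the mailer lying across the large dish, with its grey band toward the upper right. The small dish sits a little off-centre on the four-well.

```bash
python3 - <<'E'
from h import *
c=robot.get_calibration("top")
k=np.array([[121.6,231],[130,240.4],[164,210.6],[154.4,201]])[:,None]
m=rect(k,.034,c);print("mailer",m)
k=np.array([[335+500/5,0]]);q=[(335+x/5,235+y/5) for x,y in((513,58),(688,62),(690,235),(513,235))]
print("four",rect(np.array(q)[:,None],.02,c),"small",cast((335+600/5,235+147/5),.036,c)[0])
go(m[0],m[1],130,m[4])
E
```

```text
mailer [537.1 308.2  79.4  25.4 136.2]
four [ 469.5 -261.1   67.3   64.7  178.3] small [ 0.46738459 -0.25638459  0.036     ]
t 0.1 tcp [188.3 516.3 218.5] rot [-1.7989e+02 -1.0000e-02  1.5996e+02] shift [-399.   -76.    88.5] twist 23.760313155360734 w 93.9 F [-0.1  0.7  0.6]
```

>>> carry_out(
  increments=[
    [0, [-50, -9.5, 11], 0],
    [0, [-50, -9.5, 11], 0],
    [0, [-50, -9.5, 11], 0],
    [0, [-50, -9.5, 11], 0],
    [0, [-50, -9.5, 11], 0],
    [0, [-50, -9.5, 11], 0],
    [0, [-50, -9.5, 11], 0],
    [0, [-50, -9.5, 11], 0],
  ],
)

```text
time: 0.9
tool_pos: [0.5256, 0.3151, 0.134]
ee_rot: [-3.141, -0.001, 2.792]
wrist_force: [0.6, 1.3, -0.2]
width: 0.0939
finger_force: 0.0
```

>>> carry_out(
  increments=[
    [0, [0, 0, 0], 8],
    [0, [0, 0, 0], 8],
    [0, [0, 0, 0], 7.8],
    [0, [0, 0, 0], 0],
    [0, [0, 0, 0], 0],
  ],
)

```text
time: 1.4
tool_pos: [0.5241, 0.3164, 0.1345]
ee_rot: [-3.141, -0.0, 2.379]
wrist_force: [0.2, -0.0, 1.6]
width: 0.0939
finger_force: 0.0
```

```bash
cat >>h.py <<'E'
def shot(name,cam="wrist"):
    c=robot.get_calibration(cam); im=robot.snapshot(cam); cv2.imwrite(f"pics/{name}.png",im)
    return im,c
E
python3 - <<'E'
from h import *
shot("w1"); go(537,308,130,136.2)
E
```

```text
t 1.45 tcp [524.1 316.5 134.7] rot [-1.7997e+02 -1.0000e-02  1.3631e+02] shift [-15.2   2.8   4.7] twist 0.10572584867409773 w 93.8 F [0.5 0.8 0.8]
```

View pics/w1.png

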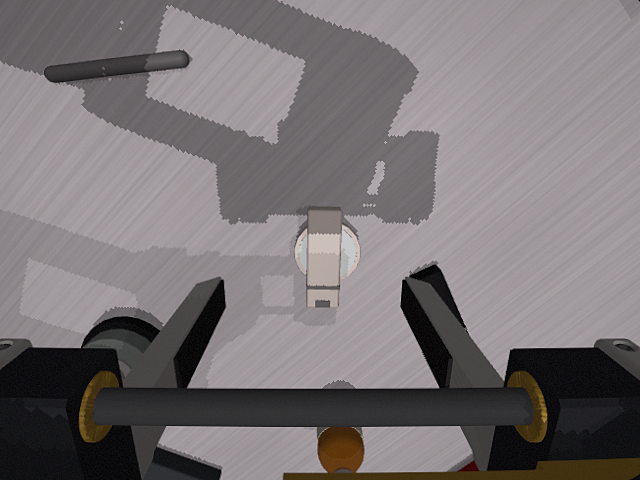

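The wrist view shows the mailer with corners near (307,208), (340,208), (339,306) and (307,306). The large dish's rim spans x = 295–360 around (327,252). The bottle is in the picture at (340,440).

```bash
python3 - <<'E'
from h import *
c=robot.get_calibration("wrist");im=cv2.imread("pics/w1.png")
k=np.array([[307,208],[340,208],[339,306],[307,306]],float)[:,None]
m=rect(k,.034,c);print(m)
for p in((295,252),(360,252)):print(cast(p,.018,c)[0])
go(m[0],m[1],35,m[4])
cv2.imwrite("pics/w1c.png",cv2.resize(im[190:320,260:400],None,fx=4,fy=4,interpolation=2))
E
```

```text
[538.7 313.7  79.8  25.6 136.3]
[0.52296755 0.29758086 0.018     ]
[0.55927734 0.33559569 0.018     ]
t 1.45 tcp [524.1 316.5 134.7] rot [-1.7997e+02 -1.0000e-02  1.3631e+02] shift [-12.5   8.1  99.7] twist 0.005725848674074996 w 93.8 F [0.5 0.8 0.8]
```

View pics/w1c.png

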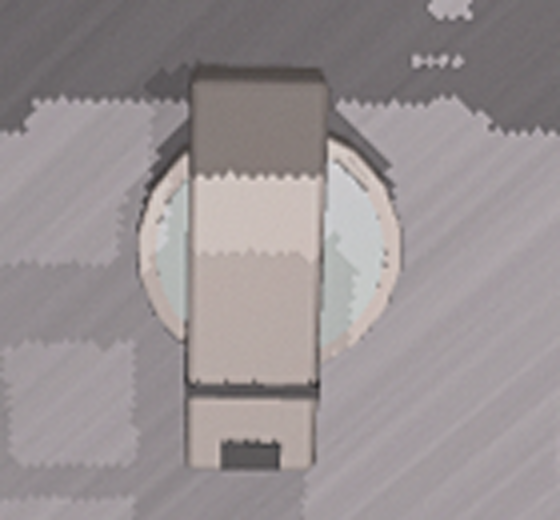

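>>> carry_out(
  increments=[
    [100, [-12, 8, 30], 0],
    [100, [0, 0, 30], 0],
    [100, [0, 0, 30], 0],
    [100, [0, 0, 0], 0],
    [100, [0, 0, 0], 0],
  ],
)

```text
time: 1.95
tool_pos: [0.5382, 0.314, 0.0449]
ee_rot: [-3.141, -0.0, 2.378]
wrist_force: [1.0, -0.1, 0.9]
width: 0.0586
finger_force: 0.0
```

```bash
python3 - <<'E'
from h import *
shot("w2"); go(538.7,313.7,35,136.3)
E
```

```text
t 2.0 tcp [539.2 314.5  46.5] rot [1.7988e+02 4.0000e-02 1.3621e+02] shift [-0.2 -0.9 11.5] twist -0.08629071159450064 w 57.7 F [-0.1 -0.3  0.7]
```

View pics/w2.png

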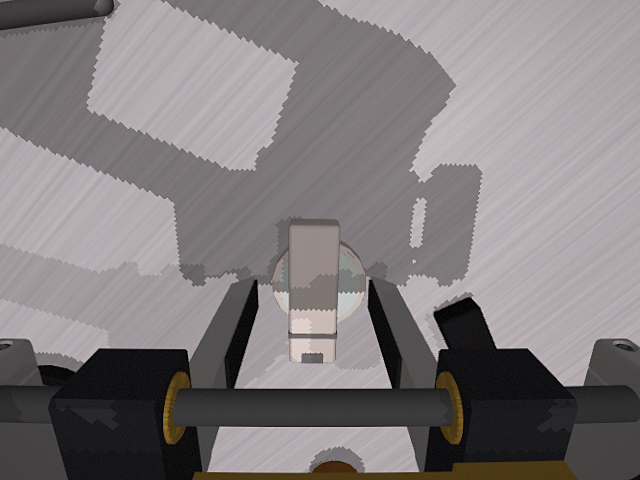

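The mailer is centred between the fingers (313 against 313). Now I'll descend and grip.

>>> carry_out(
  increments=[
    [100, [0, 0, 10], 0],
    [100, [0, 0, 0], 0],
    [255, [0, 0, 0], 0],
    [255, [0, 0, 0], 0],
    [255, [0, 0, 0], 0],
    [255, [0, 0, 0], 0],
    [255, [0, 0, 0], 0],
    [255, [0, 0, 0], 0],
  ],
)

```text
time: 2.8
tool_pos: [0.5386, 0.314, 0.0352]
ee_rot: [3.141, 0.0, 2.376]
wrist_force: [0.1, 1.2, 0.1]
width: 0.0258
finger_force: 30.0
```

>>> carry_out(
  increments=[
    [255, [0, 0, -3], 0],
    [255, [0, 0, -20], 0],
    [255, [0, 0, -40], 0],
    [255, [0, 0, -40], 0],
    [255, [0, 0, -10], 0],
    [255, [0, 0, 0], 0],
  ],
)

```text
time: 3.4
tool_pos: [0.5398, 0.3145, 0.1507]
ee_rot: [3.137, 0.002, 2.376]
wrist_force: [0.4, 0.3, -0.7]
width: 0.0254
finger_force: 30.0
```

```bash
python3 - <<'E'
from h import *
shot("w3"); go(506,-333,150,144.9)
E
```

```text
t 3.45 tcp [538.5 314.  147.9] rot [1.7997e+02 1.0000e-02 1.3616e+02] shift [-424.7 -489.2   -2.1] twist -8.740948938504488 w 26.1 F [ 1.  0. -1.]
```

View pics/w3.png

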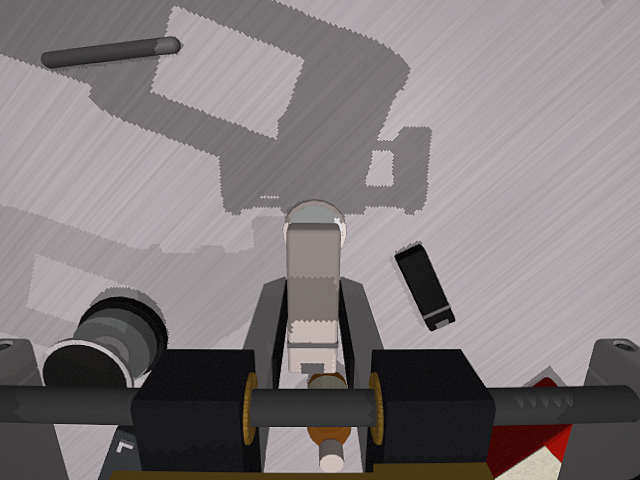

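The mailer is held level. The large dish stays on the bench, seen at (315,225). Next I'll move to a look-out pose next to the slide rest.

>>> carry_out(
  increments=[
    [255, [-34.5, -35, 0], 0],
    [255, [-34.5, -35, 0], 0],
    [255, [-34.5, -35, 0], 0],
    [255, [-34.5, -35, 0], 0],
    [255, [-34.5, -35, 0], 0],
    [255, [-34.5, -35, 0], 0],
    [255, [-34.5, -35, 0], 0],
    [255, [-34.5, -35, 0], 0],
  ],
)

```text
time: 4.25
tool_pos: [0.5416, -0.0806, 0.1445]
ee_rot: [-3.139, -0.005, 2.376]
wrist_force: [1.0, 0.1, -0.2]
width: 0.0257
finger_force: 30.0
```

>>> carry_out(
  increments=[
    [255, [-34.5, -35, 0], 0],
    [255, [-34.5, -35, 0], 0],
    [255, [-34.5, -35, 0], 0],
    [255, [-34.5, -35, 0], 0],
    [255, [-34.5, -35, 0], 0],
    [255, [-34.5, -35, 0], -4],
    [255, [0, 0, 0], -4.7],
    [255, [0, 0, 0], 0],
  ],
)

```text
time: 5.05
tool_pos: [0.5456, -0.3746, 0.1433]
ee_rot: [3.141, -0.007, 2.525]
wrist_force: [0.4, 0.5, -1.0]
width: 0.0257
finger_force: 30.0
```

```bash
python3 - <<'E'
from h import *
shot("w4"); go(506,-333,150,144.9)
E
```

```text
t 5.1 tcp [ 546.2 -373.5  144.2] rot [179.94  -0.35 144.71] shift [56.2  9.8 -5.8] twist -0.18878593043245928 w 25.5 F [-0.6 -0.4 -0.4]
```

View pics/w4.png

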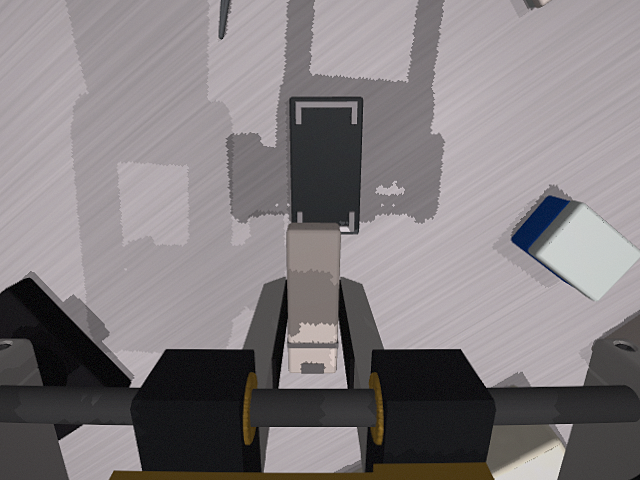

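The mailer is held over the near end of the rest. The plate's corners are about (290,98), (363,98) and (359,233), with the pale stops inside them. The tip box is clear at (580,245).

```bash
python3 - <<'E'
from h import *
c=robot.get_calibration("wrist");im=cv2.imread("pics/w4.png")
V=im.max(2); k=blob(cv2.morphologyEx((V<75).astype(np.uint8),cv2.MORPH_CLOSE,np.ones((9,9))),(325,160))
print(cv2.boundingRect(k), "mask rect",rect(k,.015,c))
q=np.array([[290,97.5],[363,97.5],[359.5,234]]);P=cast(q,.015,c)*1000;print(P.round(1),"sides",np.linalg.norm(P[0]-P[1]),np.linalg.norm(P[1]-P[2]))
ctr=(P[0]+P[2])/2; d=P[1]-P[2]; a=np.degrees(np.arctan2(d[1],d[0]));print("centre",ctr,"yaw",a)
z=robot.get_obs()["tool_pos"][2]-.001
m=rect(np.array([[287,224],[340,224],[338,373],[289,373]],float)[:,None],z,c);print("held",m)
go(*ctr[:2],150,a)
R=np.array([ctr[0]-m[0],ctr[1]-m[1]]);y=np.radians(144.71);print("mailer->rest tool",R@[np.cos(y),np.sin(y)],R@[np.sin(y),-np.cos(y)])
cv2.imwrite("pics/w4c.png",cv2.resize(im[80:240,270:380],None,fx=3.6,fy=3.6,interpolation=2))
E
```

```text
(289, 97, 74, 137) mask rect [ 507.8 -334.1  106.5   56.1  144.9]
[[ 449.  -325.7   15. ]
 [ 480.7 -280.7   15. ]
 [ 568.7 -341.6   15. ]] sides 55.06472992234247 106.99886815908303
centre [ 508.83098209 -333.65158726   15.        ] yaw 145.27733153295958
held [ 546.2 -373.2   81.7   26.1  144.6]
t 5.1 tcp [ 546.2 -373.5  144.2] rot [179.94  -0.35 144.71] shift [53.5 10.9 -5.8] twist -0.5661174633920325 w 25.5 F [-0.6 -0.4 -0.4]
mailer->rest tool 53.34974671095133 10.692285796006193
```

View pics/w4c.png

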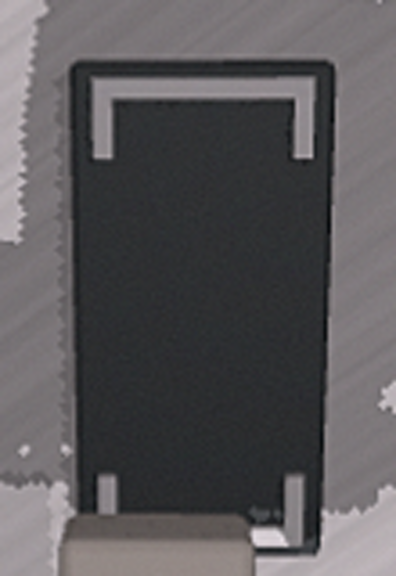

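The crop shows the stops clearly and the rest square to the tool. The measured size of 106.5 × 56 mm fits the given 108 × 56 mm.

>>> carry_out(
  increments=[
    [255, [27, 5.4, 0], 0],
    [255, [27, 5.4, 0], -0.3],
    [255, [0, 0, 30], 0],
    [255, [0, 0, 30], 0],
    [255, [0, 0, 30], 0],
    [255, [0, 0, 0], 0],
    [255, [0, 0, 0], 0],
  ],
)

```text
time: 5.8
tool_pos: [0.5092, -0.3325, 0.0572]
ee_rot: [3.141, -0.003, 2.534]
wrist_force: [0.8, 0.2, -0.0]
width: 0.026
finger_force: 30.0
```

```bash
python3 - <<'E'
from h import *
for i in range(2): shot("w5"); go(508.3,-333.9,32,145)
E
```

```text
t 5.85 tcp [ 510.2 -333.6   59. ] rot [1.7999e+02 6.0000e-02 1.4519e+02] shift [ 1.4 -1.3 27. ] twist 0.18978934517508605 w 25.6 F [ 1.5 -0.  -0.5]
t 5.9 tcp [ 510.6 -334.3   59.9] rot [-1.8000e+02  1.7000e-01  1.4518e+02] shift [ 2.1 -1.1 27.9] twist 0.1787316407803985 w 25.6 F [-0.2  1.   0.6]
```

>>> carry_out(
  increments=[
    [255, [1.5, -1, 12], 0],
    [255, [0, 0, 8], 0],
    [255, [0, 0, 3], 0],
    [255, [0, 0, 0], 0],
    [255, [0, 0, 0], 0],
  ],
)

```text
time: 6.4
tool_pos: [0.5077, -0.3341, 0.0349]
ee_rot: [3.141, -0.0, 2.533]
wrist_force: [-0.0, 0.2, -0.9]
width: 0.0256
finger_force: 30.0
```

>>> carry_out(
  increments=[
    [255, [0, 0, 2], 0],
    [255, [0, 0, 0], 0],
  ],
)

```text
time: 6.6
tool_pos: [0.5078, -0.3341, 0.0329]
ee_rot: [3.142, -0.0, 2.534]
wrist_force: [-0.1, 0.6, -0.1]
width: 0.0258
finger_force: 30.0
```

```bash
python3 - <<'E'
from h import *
go(508.3,-333.9,32,145)
E
```

```text
t 6.6 tcp [ 507.8 -334.1   32.9] rot [180.    -0.   145.16] shift [-0.3  0.5  0.9] twist 0.15890473381838888 w 25.8 F [-0.1  0.6 -0.1]
```

>>> carry_out(
  increments=[
    [255, [0, 0, 1], 0],
    [150, [0, 0, 0], 0],
    [100, [0, 0, 0], 0],
    [100, [0, 0, 0], 0],
    [100, [0, 0, -10], 0],
    [100, [0, 0, -40], 0],
    [60, [0, 0, -50], 0],
    [60, [0, 0, -50], 0],
  ],
)

```text
time: 7.4
tool_pos: [0.5073, -0.3337, 0.1839]
ee_rot: [3.141, -0.001, 2.533]
wrist_force: [0.8, -1.2, 1.2]
width: 0.0693
finger_force: 0.0
```

```bash
python3 - <<'E'
from h import *
shot("w5"); go(541,316.6,180,136)
E
```

```text
t 7.45 tcp [ 510.9 -336.5  195.7] rot [-179.93    1.03  145.16] shift [348.3 553.3  15.7] twist 9.164456547494723 w 71.2 F [ 1.2 -1.7  5.9]
```

View pics/w5.png

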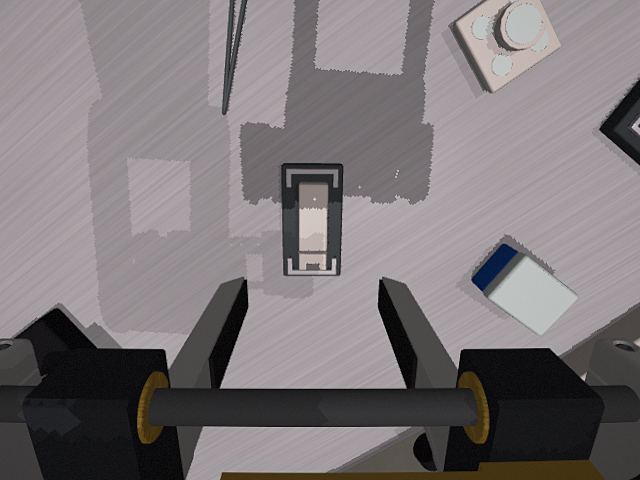

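The mailer lies within the rest's outline: mailer x = 299–327, y = 183–270, plate x = 282–342, y = 164–276. I'll check the play in numbers and plan the next pick.

```bash
python3 - <<'E'
from h import *
im,c=shot("w5b"); V=im.max(2)
k=blob(cv2.morphologyEx((V<85).astype(np.uint8),cv2.MORPH_CLOSE,np.ones((25,25))),(312,220))
P=rect(k,.015,c);print("plate",P)
S=((V>125)).astype(np.uint8);S[:160]=0
x0,y0,w,h=cv2.boundingRect(k);print(x0,y0,w,h)
kk=blob(S[y0+20:y0+h-3,x0+14:x0+w-14],(w/2-14,h/2-20));kk=kk+[x0+14,y0+20]
M=rect(kk,.031,c);print("mailer",M,cv2.boundingRect(kk))
a=np.radians(P[4]);d=M[:2]-P[:2];print("offset along/across",d@[np.cos(a),np.sin(a)],d@[-np.sin(a),np.cos(a)])
go(541,316.6,180,136)
cv2.imwrite("pics/w5c.png",cv2.resize(im[y0-10:y0+h+10,x0-10:x0+w+10],None,fx=4,fy=4,interpolation=2))
E
```

```text
plate [ 506.6 -334.6  108.2   56.4  144.9]
282 153 62 111
mailer [ 502.  -329.9   59.9   24.6  144.6] (300, 175, 28, 65)
offset along/across 6.466013384758562 -1.200279512498555
t 7.5 tcp [ 511.2 -336.7  193.2] rot [-179.93    1.06  145.17] shift [348.7 553.3  13.2] twist 9.165326599646363 w 72.0 F [-0.4  0.2  0.1]
```

View pics/w5c.png

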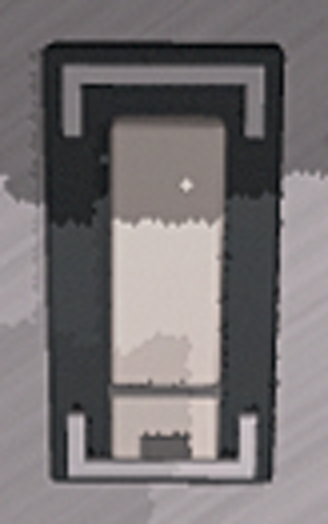

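The crop shows the mailer inside the stops: it runs y = 117–460 in the crop, against stops at 85 and 460. I'll convert the ends with their heights.

```bash
python3 - <<'E'
from h import *
c=robot.get_calibration("wrist")
f=lambda x,y,z:cast((272+x/4,143+y/4),z,c)[0,:2]*1000
u=np.array([np.cos(np.radians(144.9)),np.sin(np.radians(144.9))])
A,B=f(167,117,.031),f(167,460,.031); C,D=f(165,45,.015),f(165,482,.015)
print("mailer",A@u,B@u,"len",(A-B)@u,"plate",C@u,D@u,"len",(C-D)@u,"offset",((A+B)-(C+D))@u/2)
E
```

```text
mailer -568.379970744006 -648.9624636717407 len 80.58249292773473 plate -554.2230055708666 -660.9198404279012 len 106.69683485703462 offset -1.0997942084893475
```

The mailer sits 1 mm off centre, so it is in place. Next is the large dish.

>>> carry_out(
  increments=[
    [60, [25, 39.5, 0], 0],
    [60, [25, 39.5, 0], 0],
    [60, [25, 39.5, 0], 0],
    [60, [25, 39.5, 0], 0],
    [60, [25, 39.5, 0], 0],
    [60, [25, 39.5, 0], 0],
    [60, [25, 39.5, 0], 0],
    [60, [25, 39.5, 0], 0],
  ],
)

```text
time: 8.3
tool_pos: [0.5239, 0.0414, 0.1826]
ee_rot: [3.141, 0.001, 2.533]
wrist_force: [0.1, -0.4, 0.5]
width: 0.0718
finger_force: 0.0
```

>>> carry_out(
  increments=[
    [0, [25, 39.5, 0], 0],
    [0, [25, 39.5, 10], 0],
    [0, [25, 39.5, 10], 0],
    [0, [25, 39.5, 10], 0],
    [0, [25, 39.5, 10], 0],
    [0, [25, 39.5, 10], 0],
    [0, [0, 0, 0], 0],
    [0, [0, 0, 0], 0],
  ],
)

```text
time: 9.1
tool_pos: [0.5359, 0.3204, 0.1314]
ee_rot: [-3.14, -0.0, 2.536]
wrist_force: [0.1, -0.1, 0.1]
width: 0.094
finger_force: 0.0
```

```bash
cat >>h.py <<'E'
def bright(im,near,z,c,lo=150,win=70):
    """round dish by its warm/bright rim against the bench: gradient-free Hough on grey"""
    g=cv2.medianBlur(cv2.cvtColor(im,cv2.COLOR_BGR2GRAY),5); x,y=map(int,near)
    sub=g[max(0,y-win):y+win,max(0,x-win):x+win]
    return sub,(max(0,x-win),max(0,y-win))
def uv(P,c):
    q=np.linalg.inv(c["T"])@np.r_[P,1]; f=240/np.tan(np.radians(c["vfov"]/2)); u=q[:2]/q[2]
    return u*(1+c["k1"]*(u@u))*f+[c["cx"],c["cy"]]
def dish(im,c,P,r):
    """circle near predicted centre P (m), true radius r (m); returns centre mm by Hough on its picture"""
    p=uv(P,c); R=abs(np.linalg.norm(uv(np.add(P,[r,0,0]),c)-p)+np.linalg.norm(uv(np.add(P,[0,r,0]),c)-p))/2
    w=int(2*R); x0,y0=max(0,int(p[0])-w),max(0,int(p[1])-w); s=cv2.cvtColor(im,cv2.COLOR_BGR2GRAY)[y0:y0+2*w,x0:x0+2*w]
    h=cv2.HoughCircles(cv2.GaussianBlur(cv2.resize(s,None,fx=3,fy=3,interpolation=2),(5,5),1),cv2.HOUGH_GRADIENT,1,30,param1=90,param2=18,minRadius=int(2.7*R),maxRadius=int(3.3*R))
    print("pred px",p.round(1),"R",R.round(1))
    if h is None: return print("no circle")
    for q in h[0][:3]:
        v=q[:2]/3+[x0,y0]; print("circle px",v.round(1),"r",(q[2]/3).round(1),"world",(cast(v,P[2],c)[0]*1000).round(1))
E
python3 - <<'E'
from h import *
im,c=shot("w6"); dish(im,c,[.541,.3166,.018],.027); go(541,316.6,18)
E
```

```text
pred px [312.9 246.2] R 33.0
circle px [312.8 245.5] r 33.2 world [540.5 316.9  18. ]
t 9.15 tcp [536.4 319.4 132.2] rot [-1.7997e+02  3.0000e-02  1.4518e+02] shift [ -5.3   0.4 114.2] twist None w 94.0 F [-0.1 -0.3  0.6]
```

The dish was found within 1 mm of the prediction, and its radius fits. Now I'll descend and grip.

>>> carry_out(
  increments=[
    [0, [-5, 0.5, 35], 0],
    [0, [0, 0, 35], 0],
    [0, [0, 0, 30], 0],
    [0, [0, 0, 13], 0],
    [0, [0, 0, 0], 0],
    [0, [0, 0, 0], 0],
  ],
)

```text
time: 9.75
tool_pos: [0.5421, 0.3169, 0.0209]
ee_rot: [3.139, 0.001, 2.532]
wrist_force: [0.3, 0.2, -0.3]
width: 0.0942
finger_force: 0.0
```

>>> carry_out(
  increments=[
    [255, [0, 0, 0], 0],
    [255, [0, 0, 0], 0],
    [255, [0, 0, 0], 0],
    [255, [0, 0, 0], 0],
    [255, [0, 0, 0], 0],
    [255, [0, 0, 0], 0],
  ],
)

```text
time: 10.35
tool_pos: [0.5408, 0.3174, 0.0191]
ee_rot: [3.142, -0.0, 2.534]
wrist_force: [0.1, -0.8, 1.0]
width: 0.0534
finger_force: 30.0
```

```bash
python3 - <<'E'
from h import *
go(492,105,160)
E
```

```text
t 10.35 tcp [540.8 317.4  19.1] rot [180.    -0.   145.17] shift [ -81.3 -202.2 -140.9] twist None w 53.4 F [ 0.1 -0.8  1. ]
```

>>> carry_out(
  increments=[
    [255, [0, 0, -3], 0],
    [255, [0, 0, -15], 0],
    [255, [0, 0, -30], 0],
    [255, [0, 0, -30], 0],
    [255, [0, 0, -30], 0],
    [255, [0, 0, -20], 0],
    [255, [0, 0, -6], 0],
    [255, [0, 0, 0], 0],
  ],
)

```text
time: 11.15
tool_pos: [0.5414, 0.3176, 0.1549]
ee_rot: [3.139, 0.002, 2.534]
wrist_force: [-0.0, -0.3, -0.8]
width: 0.0531
finger_force: 30.0
```

>>> carry_out(
  increments=[
    [255, [-10, -14, 0], 0],
    [255, [-20, -29, 0], 0],
    [255, [-23, -33, 0], 0],
    [255, [-23, -33, 0], 0],
    [255, [-23, -33, 0], 0],
    [255, [-21, -31, 0], 0],
    [255, [-14, -20, 0], 0],
    [255, [-6, -9, 0], 0],
  ],
)

```text
time: 11.95
tool_pos: [0.5388, 0.0684, 0.151]
ee_rot: [-3.139, -0.003, 2.53]
wrist_force: [-0.5, 0.5, -0.2]
width: 0.0528
finger_force: 30.0
```

>>> carry_out(
  increments=[
    [255, [0, 0, 0], 0],
    [255, [0, 0, 0], 0],
  ],
)

```text
time: 12.15
tool_pos: [0.5398, 0.072, 0.1522]
ee_rot: [-3.141, -0.002, 2.533]
wrist_force: [-0.2, 0.3, -1.1]
width: 0.0532
finger_force: 30.0
```

```bash
python3 - <<'E'
from h import *
im,c=shot("w7"); dish(im,c,[.492,.107,.07],.038); dish(im,c,[.492,.107,.07],.0325);go(492,105,110)
o=robot.get_obs()["tool_pos"];dish(im,c,[o[0],o[1],o[2]-.001],.027)
E
```

```text
pred px [315.1 166.9] R 57.2
circle px [315.2 165.2] r 51.5 world [491.1 107.7  70. ]
circle px [305.8 159.8] r 62.1 world [484.7 104.6  70. ]
circle px [323.8 160.2] r 60.9 world [491.7 114.2  70. ]
pred px [315.1 166.9] R 49.0
circle px [315.2 164.8] r 51.5 world [490.9 107.8  70. ]
circle px [303.5 166.8] r 46.8 world [487.6 100.7  70. ]
t 12.2 tcp [540.   72.4 152.4] rot [-1.8000e+02 -7.0000e-02  1.4521e+02] shift [58.  -0.6 42.4] twist None w 53.3 F [ 0.4  0.  -0.7]
pred px [314.  303.6] R 51.4
circle px [312.8 302.5] r 52.8 world [539.1  72.3 151.4]
```

View pics/w7.png

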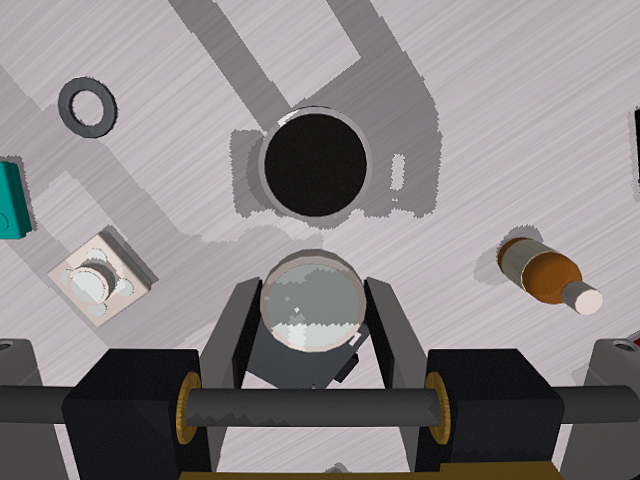

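The lift face is at (315,165), the held dish at (313,303), and the four-well with the small dish at (100,280). The needed shift is about (60, 1.2).

>>> carry_out(
  increments=[
    [255, [20, 0.4, 0], 0],
    [255, [20, 0.4, 0], 0],
    [255, [14, 0.4, 0], 0],
    [255, [6, 0, 10], 0],
    [255, [0, 0, 20], 0],
    [255, [0, 0, 15], 0],
    [255, [0, 0, 8], 0],
    [255, [0, 0, 0], 0],
  ],
)

```text
time: 13.0
tool_pos: [0.4907, 0.1069, 0.0981]
ee_rot: [-3.139, -0.003, 2.534]
wrist_force: [-0.0, 0.2, -1.2]
width: 0.0531
finger_force: 30.0
```

>>> carry_out(
  increments=[
    [255, [0, 0, 0], 0],
    [255, [0, 0, 0], 0],
  ],
)

```text
time: 13.2
tool_pos: [0.4925, 0.1069, 0.1009]
ee_rot: [3.14, 0.001, 2.533]
wrist_force: [1.0, -0.0, -0.1]
width: 0.0528
finger_force: 30.0
```

```bash
python3 - <<'E'
from h import *
go(491.4,107.4,80)
E
```

```text
t 13.2 tcp [492.5 106.9 100.9] rot [1.7993e+02 8.0000e-02 1.4516e+02] shift [ 1.2 -0.2 20.9] twist None w 52.8 F [ 1.  -0.  -0.1]
```

>>> carry_out(
  increments=[
    [255, [0.8, 0, 8], 0],
    [255, [0, 0, 5], 0],
    [255, [0, 0, 3], 0],
    [255, [0, 0, 2], 0],
    [255, [0, 0, 2], 0],
    [255, [0, 0, 0], 0],
    [255, [0, 0, 0], 0],
  ],
)

```text
time: 13.9
tool_pos: [0.4911, 0.1073, 0.08]
ee_rot: [3.142, -0.0, 2.533]
wrist_force: [0.3, -0.5, -0.8]
width: 0.0533
finger_force: 30.0
```

>>> carry_out(
  increments=[
    [60, [0, 0, 0], 0],
    [60, [0, 0, 0], 0],
    [60, [0, 0, 0], 0],
    [60, [0, 0, 0], 0],
    [40, [0, 0, -5], 0],
    [40, [0, 0, -25], 0],
    [40, [0, 0, -40], 0],
    [40, [0, 0, -30], 0],
  ],
)

```text
time: 14.7
tool_pos: [0.4914, 0.1073, 0.1824]
ee_rot: [3.14, 0.001, 2.534]
wrist_force: [0.9, -0.5, 1.0]
width: 0.079
finger_force: 0.0
```

>>> carry_out(
  increments=[
    [40, [-30, 0, 0], 0],
    [40, [-30, 0, 0], 0],
    [40, [0, 0, 0], 0],
    [40, [0, 0, 0], 0],
  ],
)

```text
time: 15.1
tool_pos: [0.5402, 0.0729, 0.1798]
ee_rot: [-3.141, -0.001, 2.533]
wrist_force: [-0.8, 0.1, -0.2]
width: 0.0794
finger_force: 0.0
```

```bash
python3 - <<'E'
from h import *
im,c=shot("w8"); dish(im,c,[.491,.1077,.078],.027); dish(im,c,[.491,.1077,.060],.034);go(466,-114,150,90)
t=cv2.imread("pics/top0.png");ct=robot.get_calibration("top")
q=[(335+(x-400)/5,235+y/5) for x,y in((513,58),(688,62),(690,235),(513,235))]
print("four",rect(np.array(q)[:,None],.02,ct),"small",cast((335+200/5,235+147/5),.036,ct)[0])
E
```

```text
pred px [313.5 162.7] R 37.9
circle px [313.2 164.5] r 37.8 world [491.9 106.8  78. ]
circle px [314.2 148.2] r 40.4 world [483.  113.9  78. ]
pred px [313.4 160.5] R 44.8
circle px [313.2 160.8] r 45.5 world [491.1 107.4  60. ]
circle px [311.5 150.8] r 42.5 world [484.2 110.6  60. ]
circle px [306.8 168.8] r 45.1 world [493.2 100.   60. ]
t 15.15 tcp [539.8  73.3 179.8] rot [-1.7999e+02 -7.0000e-02  1.4515e+02] shift [ -46.4 -195.8   29.8] twist 55.14956046971909 w 79.4 F [-1.3  0.4 -0.3]
four [ 467.  -114.1   65.4   64.6  180. ] small [ 0.46473329 -0.11161803  0.036     ]
```

View pics/w8.png

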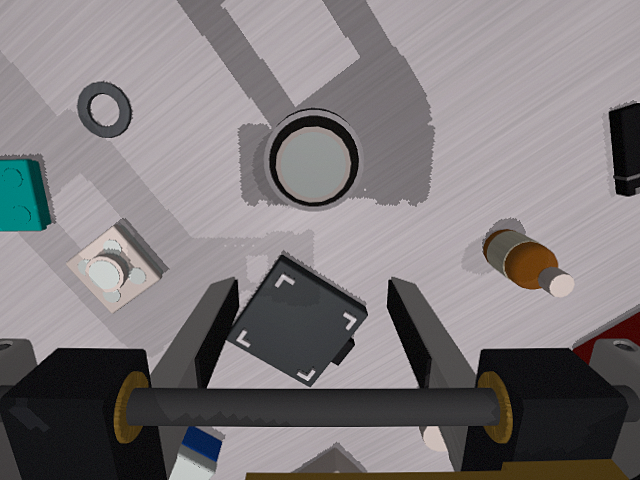

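The large dish is centred on the sunken lift plate to within 1 mm. The block is visible with corners (281,252), (367,311), (313,386) and (229,339). Next is the small dish.

>>> carry_out(
  increments=[
    [40, [-9, -39, 0], 0],
    [40, [-9, -39, 8], 0],
    [40, [-9, -39, 8], 0],
    [40, [-9, -39, 8], 0],
    [40, [-9, -39, 8], 0],
    [40, [0, 0, 0], 0],
    [40, [0, 0, 0], 0],
  ],
)

```text
time: 15.85
tool_pos: [0.4652, -0.1124, 0.1479]
ee_rot: [3.141, -0.001, 2.532]
wrist_force: [1.3, -0.1, -0.9]
width: 0.0794
finger_force: 0.0
```

```bash
python3 - <<'E'
from h import *
im=cv2.imread("pics/w8.png")
im,c=shot("w9"); dish(im,c,[.465,-.112,.036],.018)
V=im.min(2); p=uv([.466,-.114,.02],c)
k=blob(cv2.morphologyEx((V>175).astype(np.uint8),cv2.MORPH_CLOSE,np.ones((9,9))),p); print("four",rect(k,.02,c),cv2.boundingRect(k),p)
go(465,-112,37)
E
```

```text
pred px [313.  238.8] R 22.4
circle px [318.5 238.5] r 22.3 world [ 467.3 -108.3   36. ]
four [ 460.5 -131.   172.6   71.8   46.2] (190, 189, 212, 96) [311.65615562 235.49042699]
t 15.9 tcp [ 465.8 -111.9  148.3] rot [1.7994e+02 1.0000e-02 1.4518e+02] shift [  0.6  -0.6 111.3] twist None w 79.1 F [1.1 0.6 0.4]
```

>>> carry_out(
  increments=[
    [70, [0.8, 3.8, 20], 0],
    [70, [0, 0, 35], 0],
    [70, [0, 0, 30], 0],
    [70, [0, 0, 10], 0],
    [70, [0, 0, 0], 0],
    [70, [0, 0, 0], 0],
  ],
)

```text
time: 16.5
tool_pos: [0.4686, -0.1088, 0.0544]
ee_rot: [3.141, 0.002, 2.535]
wrist_force: [-0.7, 0.2, 0.3]
width: 0.0682
finger_force: 0.0
```

```bash
python3 - <<'E'
from h import *
for i in range(2):
    im,c=shot("w10"); go(467.3,-108.3,37)
dish(im,c,[.4673,-.1083,.036],.018)
E
```

```text
t 16.55 tcp [ 468.9 -109.2   55. ] rot [179.94   0.19 145.21] shift [ 1.8 -0.2 18. ] twist None w 67.9 F [0.4 0.  0. ]
t 16.6 tcp [ 469.  -109.4   55.1] rot [179.93   0.22 145.19] shift [ 2.  -0.1 18.1] twist None w 68.2 F [-0.4  0.   0.3]
pred px [312.6 285.4] R 31.7
circle px [312.2 282.2] r 32.6 world [ 465.6 -107.4   36. ]
```

>>> carry_out(
  increments=[
    [70, [2, 0, 10], 0],
    [70, [0, 0, 7], 0],
    [70, [0, 0, 0], 0],
    [70, [0, 0, 0], 0],
    [255, [0, 0, 0], 0],
    [255, [0, 0, 0], 0],
    [255, [0, 0, 0], 0],
    [255, [0, 0, 0], 0],
  ],
)

```text
time: 17.4
tool_pos: [0.4659, -0.1081, 0.0361]
ee_rot: [3.141, 0.0, 2.533]
wrist_force: [-0.7, 0.6, 0.4]
width: 0.0397
finger_force: 0.0
```

>>> carry_out(
  increments=[
    [255, [0, 0, 0], 0],
    [255, [0, 0, 0], 0],
  ],
)

```text
time: 17.6
tool_pos: [0.4659, -0.1081, 0.0361]
ee_rot: [3.141, 0.0, 2.533]
wrist_force: [1.4, 0.6, 0.7]
width: 0.035
finger_force: 30.0
```

```bash
python3 - <<'E'
from h import *
go(491.5,107,150)
E
```

```text
t 17.6 tcp [ 465.9 -108.1   36.1] rot [1.7999e+02 2.0000e-02 1.4516e+02] shift [ 101.8  191.2 -113.9] twist None w 35.0 F [1.4 0.6 0.7]
```

>>> carry_out(
  increments=[
    [255, [0, 0, -3], 0],
    [255, [0, 0, -12], 0],
    [255, [0, 0, -30], 0],
    [255, [0, 0, -35], 0],
    [255, [0, 0, -25], 0],
    [255, [0, 0, -10], 0],
    [255, [0, 0, 0], 0],
  ],
)

```text
time: 18.3
tool_pos: [0.4668, -0.1084, 0.1532]
ee_rot: [3.14, 0.004, 2.534]
wrist_force: [0.6, 0.0, -0.9]
width: 0.0351
finger_force: 30.0
```

>>> carry_out(
  increments=[
    [255, [3, 14, 0], 0],
    [255, [6, 27, 0], 0],
    [255, [8, 34, 0], 0],
    [255, [8, 36, 0], 0],
    [255, [8, 36, 0], 0],
    [255, [6, 28, 0], 0],
    [255, [3, 16, 0], 0],
    [255, [0, 0, 0], 0],
  ],
)

```text
time: 19.1
tool_pos: [0.5399, 0.074, 0.1492]
ee_rot: [-3.14, -0.003, 2.536]
wrist_force: [-0.5, 0.2, -0.7]
width: 0.0354
finger_force: 30.0
```

```bash
python3 - <<'E'
from h import *
for i in range(2):im,c=shot("w11")
dish(im,c,[.4915,.107,.078],.027);go(491.5,107,90)
o=robot.get_obs()["tool_pos"];dish(im,c,[o[0],o[1],o[2]],.018)
E
```

```text
pred px [314.3 168.8] R 42.5
circle px [314.5 169.2] r 42.3 world [491.8 107.   78. ]
circle px [312.5 152.5] r 46.1 world [482.5 111.9  78. ]
t 19.2 tcp [539.7  72.  149.9] rot [-1.7988e+02 -8.0000e-02  1.4516e+02] shift [59.6  1.2 59.9] twist None w 35.4 F [-0.  -0.  -1.2]
pred px [311.9 305.7] R 34.5
circle px [312.5 302.5] r 34.9 world [538.4  73.2 149.9]
```

>>> carry_out(
  increments=[
    [255, [20, 0.4, 0], 0],
    [255, [20, 0.4, 0], 0],
    [255, [13, 0.4, 0], 0],
    [255, [5.3, 0, 8], 0],
    [255, [0, 0, 18], 0],
    [255, [0, 0, 14], 0],
    [255, [0, 0, 5], 0],
    [255, [0, 0, 0], 0],
  ],
)

```text
time: 20.0
tool_pos: [0.4925, 0.1065, 0.1045]
ee_rot: [-3.14, -0.002, 2.533]
wrist_force: [-0.2, 0.4, 0.1]
width: 0.0353
finger_force: 30.0
```

>>> carry_out(
  increments=[
    [255, [0, 0, 0], 0],
    [255, [0, 0, 0], 0],
  ],
)

```text
time: 20.2
tool_pos: [0.4939, 0.107, 0.1068]
ee_rot: [3.141, 0.001, 2.533]
wrist_force: [0.0, 0.6, -0.8]
width: 0.0356
finger_force: 30.0
```

```bash
python3 - <<'E'
from h import *
for i in range(2):im,c=shot("w12")
go(492.3,106.6,86.5)
o=robot.get_obs()["tool_pos"];dish(im,c,[o[0],o[1],o[2]],.018);dish(im,c,[.4918,.107,.078],.027)
E
```

```text
t 20.3 tcp [493.8 107.  106.8] rot [1.7994e+02 7.0000e-02 1.4516e+02] shift [ 1.  -1.2 20.3] twist None w 35.5 F [-0.7  0.2 -1.2]
pred px [313.1 304.4] R 34.4
circle px [313.2 301.8] r 35.6 world [492.7 107.9 106.8]
circle px [303.8 270.5] r 37.1 world [476.4 113.7 106.8]
pred px [310.9 278.5] R 45.5
circle px [310.5 277.5] r 46.5 world [491.1 107.2  78. ]
circle px [311.8 246.2] r 49.8 world [476.2 118.5  78. ]
circle px [314.2 315.8] r 42.8 world [512.4  95.   78. ]
```

>>> carry_out(
  increments=[
    [255, [0.6, -1, 5], 0],
    [255, [0, 0, 5], 0],
    [255, [0, 0, 4], 0],
    [255, [0, 0, 3], 0],
    [255, [0, 0, 2.5], 0],
    [255, [0, 0, 0], 0],
    [255, [0, 0, 0], 0],
  ],
)

```text
time: 21.0
tool_pos: [0.4921, 0.1065, 0.0864]
ee_rot: [-3.142, -0.0, 2.533]
wrist_force: [0.7, -0.0, -0.1]
width: 0.0353
finger_force: 30.0
```

>>> carry_out(
  increments=[
    [110, [0, 0, 0], 0],
    [110, [0, 0, 0], 0],
    [110, [0, 0, 0], 0],
    [110, [0, 0, 0], 0],
    [110, [0, 0, -5], 0],
    [40, [0, 0, -25], 0],
    [40, [0, 0, -40], 0],
    [40, [0, 0, -20], 0],
  ],
)

```text
time: 21.8
tool_pos: [0.4934, 0.1067, 0.1803]
ee_rot: [3.138, 0.004, 2.534]
wrist_force: [0.6, -0.1, 0.3]
width: 0.0738
finger_force: 0.0
```

>>> carry_out(
  increments=[
    [0, [-30, 0, 0], 0],
    [0, [-30, 0, 0], 0],
    [0, [0, 0, 0], 0],
    [0, [0, 0, 0], 0],
  ],
)

```text
time: 22.2
tool_pos: [0.5413, 0.0721, 0.1764]
ee_rot: [-3.141, -0.001, 2.533]
wrist_force: [0.4, 0.4, -0.1]
width: 0.0936
finger_force: 0.0
```

```bash
python3 - <<'E'
from h import *
for i in range(2):im,c=shot("w13")
dish(im,c,[.4915,.107,.087],.018);dish(im,c,[.4915,.107,.071],.027);dish(im,c,[.4915,.107,.053],.034)
p=uv([.619,0,.02],c);print(p);V=im.max(2)
k=blob(cv2.morphologyEx((V<85).astype(np.uint8),cv2.MORPH_OPEN,np.ones((17,17))),p)
print("block",rect(k,.02,c),cv2.boundingRect(k))
go(467,-110,130,90)
E
```

```text
pred px [313.1 164.3] R 26.5
circle px [314.2 166.5] r 26.1 world [493.1 106.8  87. ]
pred px [313.  162.3] R 37.4
circle px [313.5 162.8] r 37.2 world [492. 107.  71.]
circle px [311.2 152.8] r 37.8 world [485.3 109.7  71. ]
pred px [313.  160.2] R 44.3
circle px [313.8 159.2] r 44.3 world [491.2 108.   53. ]
circle px [314.8 149.2] r 42.2 world [485.5 112.9  53. ]
circle px [313.2 169.2] r 39.9 world [497.2 103.2  53. ]
[297.65642813 328.70963266]
block [614.3  -0.7 110.3 109.9 151.1] (239, 273, 113, 100)
t 22.3 tcp [540.7  72.7 176.4] rot [-1.8000e+02 -5.0000e-02  1.4518e+02] shift [ -43.8 -192.1   46.4] twist 55.179284506714225 w 94.3 F [ 0.3  0.2 -0.3]
```

The round stack stands centred to about 1 mm. Next is the four-well dish.

>>> carry_out(
  increments=[
    [0, [-9, -39, 0], 0],
    [0, [-9, -39, 10], 0],
    [0, [-9, -39, 10], 0],
    [0, [-9, -39, 10], 0],
    [0, [-8, -36, 10], 0],
    [0, [0, 0, 0], 8],
    [0, [0, 0, 0], 8],
    [0, [0, 0, 0], 8],
  ],
)

```text
time: 23.1
tool_pos: [0.467, -0.11, 0.1365]
ee_rot: [3.141, -0.0, 2.109]
wrist_force: [0.3, -0.1, -0.1]
width: 0.0939
finger_force: 0.0
```

>>> carry_out(
  increments=[
    [0, [0, 0, 0], 8],
    [0, [0, 0, 0], 8],
    [0, [0, 0, 0], 8],
    [0, [0, 0, 0], 7.2],
    [0, [0, 0, 0], 0],
    [0, [0, 0, 0], 0],
  ],
)

```text
time: 23.7
tool_pos: [0.4675, -0.1098, 0.1366]
ee_rot: [3.141, -0.0, 1.573]
wrist_force: [-0.1, 0.2, -0.7]
width: 0.0942
finger_force: 0.0
```

```bash
python3 - <<'E'
from h import *
for i in range(2):im,c=shot("w14")
p=uv([.468,-.111,.02],c)
g=cv2.GaussianBlur(im,(5,5),0).astype(int); lab=cv2.cvtColor(im,cv2.COLOR_BGR2HSV)
print("px",p,"in",np.median(im[int(p[1])-12:int(p[1])+12,int(p[0])-12:int(p[0])+12],(0,1)),"bench",im[int(p[1])-70,int(p[0])],im[int(p[1])-70,int(p[0])-70])
e=cv2.dilate(cv2.Canny(cv2.GaussianBlur(im,(5,5),0),40,100),np.ones((3,3)))
for k in cv2.findContours(e,0,1)[0]:
    if cv2.contourArea(k)>2000: print(cv2.boundingRect(k),rect(k,.02,c))
go(468,-111,18,90)
cv2.imwrite("pics/w14c.png",np.hstack([im[100:400,160:460],cv2.cvtColor(e,8)[100:400,160:460]]))
E
```

```text
px [313.16063242 238.63434063] in [196. 202. 215.] bench [115 113 119] [119 116 121]
(62, 23, 154, 135) [339.9  -4.5 101.9  72.3 159.6]
(421, 0, 183, 188) [617.   -0.8 121.4 108.9  20.9]
(0, 0, 640, 480) [ 487.8 -151.2  620.7  425.5    1. ]
t 23.8 tcp [ 467.7 -110.1  136.6] rot [ 1.7999e+02 -1.0000e-02  9.0090e+01] shift [ -0.9   0.3 118.6] twist 0.08695797720680787 w 93.7 F [ 0.9 -0.  -0.6]
```

View pics/w14c.png

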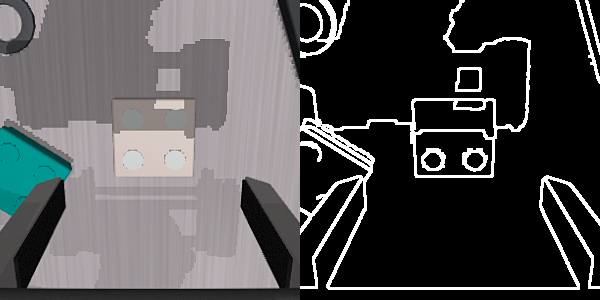

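The four-well's corners in the full picture are about (271,199), (355,198), (355,277) and (274,277). The turquoise dish is close on the left, so I'll go in with the fingers partly closed.

```bash
python3 - <<'E'
from h import *
c=robot.get_calibration("wrist");im=cv2.imread("pics/w14.png")
m=rect(np.array([[271.5,199],[355,198.5],[354,277],[273.5,277]],float)[:,None],.02,c);print(m)
print(cast([[233,263],[210,238]],.02,c).round(3))
go(m[0],m[1],18,90)
V=im.max(2);k=blob(cv2.morphologyEx((V<90).astype(np.uint8),cv2.MORPH_CLOSE,np.ones((5,5))),uv([.619,0,.02],c)); print("block",rect(k,.02,c))
E
```

```text
[ 4.686e+02 -1.114e+02  6.650e+01  6.550e+01  1.000e-01]
[[ 0.403 -0.132  0.02 ]
 [ 0.385 -0.111  0.02 ]]
t 23.8 tcp [ 467.7 -110.1  136.6] rot [ 1.7999e+02 -1.0000e-02  9.0090e+01] shift [ -1.3   0.9 118.6] twist 0.08695797720680787 w 93.7 F [ 0.9 -0.  -0.6]
block [617.4  -1.4 118.8 104.8  21.2]
```

>>> carry_out(
  increments=[
    [40, [-1.3, 0.9, 0], 0],
    [40, [0, 0, 30], 0],
    [40, [0, 0, 35], 0],
    [40, [0, 0, 30], 0],
    [40, [0, 0, 12], 0],
    [40, [0, 0, 0], 0],
    [40, [0, 0, 0], 0],
  ],
)

```text
time: 24.5
tool_pos: [0.4697, -0.1121, 0.0306]
ee_rot: [3.14, 0.001, 1.57]
wrist_force: [0.4, -0.5, 0.1]
width: 0.0795
finger_force: 0.0
```

```bash
python3 - <<'E'
from h import *
go(468.6,-111.4,18,90)
E
```

```text
t 24.5 tcp [ 469.7 -112.1   30.6] rot [1.799e+02 3.000e-02 8.997e+01] shift [ 0.7 -1.1 12.6] twist -0.028670684583588013 w 79.5 F [ 0.4 -0.5  0.1]
```

>>> carry_out(
  increments=[
    [40, [0.5, -0.8, 11.5], 0],
    [40, [0, 0, 0], 0],
    [40, [0, 0, 0], 0],
    [255, [0, 0, 0], 0],
    [255, [0, 0, 0], 0],
    [255, [0, 0, 0], 0],
    [255, [0, 0, 0], 0],
    [255, [0, 0, 0], 0],
  ],
)

```text
time: 25.3
tool_pos: [0.4682, -0.1113, 0.0184]
ee_rot: [3.141, 0.0, 1.57]
wrist_force: [-0.3, -0.1, 2.3]
width: 0.0658
finger_force: 30.0
```

>>> carry_out(
  increments=[
    [255, [0, 0, -3], 0],
    [255, [0, 0, -15], 0],
    [255, [0, 0, -30], 0],
    [255, [0, 0, -30], 0],
    [255, [0, 0, -25], 0],
    [255, [0, 0, -10], 0],
    [255, [0, 0, 0], 0],
  ],
)

```text
time: 26.0
tool_pos: [0.4687, -0.1116, 0.1323]
ee_rot: [3.139, 0.001, 1.57]
wrist_force: [1.0, 0.0, -1.3]
width: 0.0659
finger_force: 30.0
```

```bash
python3 - <<'E'
from h import *
go(616,-1,130,111)
E
```

```text
t 26.0 tcp [ 468.7 -111.6  132.3] rot [1.7983e+02 6.0000e-02 8.9960e+01] shift [110.7 147.2   2.3] twist -21.04075733936098 w 65.9 F [ 1.   0.  -1.3]
```

>>> carry_out(
  increments=[
    [255, [0, 0, 0], -7],
    [255, [0, 0, 0], -7],
    [255, [0, 0, 0], -7],
    [255, [-3, 15, 0], 0],
    [255, [-6, 32, 0], 0],
    [255, [-8, 40, 0], 0],
    [255, [-8, 40, 0], 0],
    [255, [-6, 32, 0], 0],
  ],
)

```text
time: 26.8
tool_pos: [0.6281, -0.0826, 0.1277]
ee_rot: [-3.138, -0.002, 1.937]
wrist_force: [0.2, -0.2, -1.5]
width: 0.0656
finger_force: 30.0
```

>>> carry_out(
  increments=[
    [255, [-3, 18, 0], 0],
    [255, [0, 0, 0], 0],
    [255, [0, 0, 0], 0],
  ],
)

```text
time: 27.1
tool_pos: [0.6441, -0.0795, 0.1284]
ee_rot: [-3.138, -0.002, 1.937]
wrist_force: [-0.2, 0.4, 0.3]
width: 0.0659
finger_force: 30.0
```

```bash
python3 - <<'E'
from h import *
for i in range(2):im,c=shot("w15")
V=im.max(2);p=uv([.616,-.001,.02],c);print(p)
# stops: pale bits within the dark plate; plate outline
hull=blob(cv2.morphologyEx((V<90).astype(np.uint8),cv2.MORPH_CLOSE,np.ones((5,5))),p);print(cv2.boundingRect(hull),rect(hull,.02,c))
m=np.zeros(V.shape,np.uint8);cv2.fillPoly(m,[cv2.convexHull(hull)],1);m=cv2.erode(m,np.ones((5,5)))
for k in cv2.findContours(((V>105)&(m>0)).astype(np.uint8),0,1)[0]:
    if cv2.contourArea(k)>20: print("stop",cv2.boundingRect(k),cv2.contourArea(k),(cast(np.array([[k[:,0,0].min(),k[:,0,1].min()],[k[:,0,0].max(),k[:,0,1].max()]]),.024,c)*1000).round(1).tolist())
o=robot.get_obs();print("held centre px",uv(o["tool_pos"],c))
k=blob(cv2.morphologyEx((im.min(2)>95).astype(np.uint8),cv2.MORPH_OPEN,np.ones((9,9))),uv(o["tool_pos"],c));print("held",cv2.boundingRect(k),rect(k,o["tool_pos"][2]+.0016,c))
go(616,-1,60,111)
E
```

```text
[316.2043197  128.90548423]
(243, 53, 161, 150) [ 6.220e+02 -3.000e-01  1.133e+02  1.033e+02  2.100e+01]
stop (357, 173, 20, 19) 151.0 [[654.9, -19.2, 24.0], [673.1, -26.3, 24.0]]
stop (259, 173, 20, 19) 134.0 [[588.1, -44.8, 24.0], [605.5, -52.3, 24.0]]
stop (387, 153, 12, 35) 148.0 [[669.5, 1.7, 24.0], [687.1, -17.8, 24.0]]
stop (391, 67, 10, 43) 179.5 [[648.7, 55.1, 24.0], [665.7, 32.5, 24.0]]
stop (254, 66, 22, 23) 210.5 [[561.7, 22.4, 24.0], [579.7, 14.2, 24.0]]
stop (361, 65, 21, 23) 205.5 [[629.2, 48.9, 24.0], [647.5, 40.9, 24.0]]
held centre px [312.94701873 305.31760415]
held (0, 0, 640, 389) [631.8 -37.9 332.5 182.8  21. ]
t 27.2 tcp [644.  -79.8 129.9] rot [-1.7988e+02 -7.0000e-02  1.1093e+02] shift [83.6  2.  69.9] twist -0.065238578540459 w 65.7 F [ 0.2  0.3 -0.6]
```

```bash
python3 - <<'E'
from h import *
c=robot.get_calibration("wrist");im=cv2.imread("pics/w15.png")
r=rect(np.array([[254,66],[382,65.5],[377,191.5],[259,191.5]],float)[:,None],.024,c);print(r)
# held dish left/right edges and far edge along image lines
g=im[...,1].astype(int)
print("col@313",[ (y,g[y,300]) for y in range(200,262,3)])
z=robot.get_obs()["tool_pos"][2]+.0016
for y in (250,265,278): print(y,g[y,236:268:2],g[y,358:390:2])
go(r[0],r[1],60,111)
E
```

```text
[618.   -2.   87.5  86.3  21. ]
col@313 [(200, np.int64(43)), (203, np.int64(120)), (206, np.int64(125)), (209, np.int64(124)), (212, np.int64(124)), (215, np.int64(121)), (218, np.int64(128)), (221, np.int64(128)), (224, np.int64(128)), (227, np.int64(130)), (230, np.int64(127)), (233, np.int64(125)), (236, np.int64(121)), (239, np.int64(91)), (242, np.int64(94)), (245, np.int64(139)), (248, np.int64(144)), (251, np.int64(145)), (254, np.int64(145)), (257, np.int64(146)), (260, np.int64(146))]
250 [181 178 186 191 118 144 144 144 145 147 146 143 147 148 145 146] [145 145 146 144 147 146 145 144 146 144 145 134 157 190 181 187]
265 [185 167 179 187 124 137 146 146 142 143 144 142 146 142 155 152] [152 153 157 145 144 145 145 144 144 144 145 126 189 186 181 188]
278 [172 154 120  90  77 131 145 143 146 142 145 143 152 152 154 151] [153 152 154 154 144 138 225 220 225 234 138 113  79  94 161 182]
t 27.2 tcp [644.  -79.8 129.9] rot [-1.7988e+02 -7.0000e-02  1.1093e+02] shift [82.   3.6 69.9] twist -0.065238578540459 w 65.7 F [ 0.2  0.3 -0.6]
```

>>> carry_out(
  increments=[
    [255, [20, 0.9, 0], 0],
    [255, [30, 0.9, 0], 0],
    [255, [22, 0.9, 0], 0],
    [255, [10, 0.9, 10], 0],
    [255, [0, 0, 25], 0],
    [255, [0, 0, 20], 0],
    [255, [0, 0, 10], 0],
    [255, [0, 0, 0], 0],
  ],
)

```text
time: 28.0
tool_pos: [0.6175, -0.0016, 0.0636]
ee_rot: [-3.138, -0.002, 1.936]
wrist_force: [0.1, -0.0, -1.2]
width: 0.066
finger_force: 30.0
```

>>> carry_out(
  increments=[
    [255, [0, 0, 0], 0],
    [255, [0, 0, 0], 0],
  ],
)

```text
time: 28.2
tool_pos: [0.6204, -0.0021, 0.0675]
ee_rot: [3.139, 0.001, 1.936]
wrist_force: [-0.1, -0.3, -0.8]
width: 0.0657
finger_force: 30.0
```

```bash
python3 - <<'E'
from h import *
for i in range(2):im,c=shot("w16"); go(618,-2,38.4,111)
V=im.max(2);P=[(254,66),(382,65.5),(377,191.5),(259,191.5)]
# far brackets again, from here
p=uv([.618,-.002,.024],c);print(p)
a=np.radians(111);u=np.array([np.cos(a),np.sin(a)]);v=np.array([np.sin(a),-np.cos(a)])
for s in(-1,1):
    q=uv(np.r_[np.array([.618,-.002])+.043*u+s*.043*v,.024],c);x,y=map(int,q);print("pred corner",q.round(1))
    w=(V[y-20:y+21,x-20:x+21]>105).astype(np.uint8)
    for k in cv2.findContours(w,0,1)[0]:
        if 30<cv2.contourArea(k): b=cv2.boundingRect(k);print(b[0]+x-20,b[1]+y-20,b[2],b[3])
k=np.array([[y,im[y,313,1]] for y in range(120,260,4)]);print(k.T.tolist())
E
```

```text
t 28.25 tcp [620.4  -2.   67.6] rot [1.7985e+02 7.0000e-02 1.1094e+02] shift [ 0.9 -2.2 29.2] twist -0.05735611669456375 w 65.5 F [-0.1 -0.2 -0.2]
t 28.3 tcp [620.3  -2.1  67.4] rot [1.7986e+02 6.0000e-02 1.1094e+02] shift [ 0.9 -2.1 29. ] twist -0.0575010208825546 w 65.5 F [0.1 0.8 0.1]
[308.99843025 270.12727365]
pred corner [234.  200.5]
234 201 20 20
213 180 15 41
pred corner [383.4 200.3]
363 200 20 21
391 180 13 41
[[120, 124, 128, 132, 136, 140, 144, 148, 152, 156, 160, 164, 168, 172, 176, 180, 184, 188, 192, 196, 200, 204, 208, 212, 216, 220, 224, 228, 232, 236, 240, 244, 248, 252, 256], [127, 124, 124, 125, 124, 128, 124, 123, 124, 126, 124, 123, 121, 125, 127, 15, 31, 43, 43, 44, 46, 43, 46, 43, 43, 43, 44, 45, 44, 54, 91, 135, 141, 145, 141]]
```

Both far corner brackets are exactly where predicted, so I'll set the dish down.

>>> carry_out(
  increments=[
    [255, [0.7, -1.7, 8], 0],
    [255, [0, 0, 8], 0],
    [255, [0, 0, 6], 0],
    [255, [0, 0, 3], 0],
    [255, [0, 0, 1.5], 0],
    [255, [0, 0, 0], 0],
    [255, [0, 0, 0], 0],
  ],
)

```text
time: 29.0
tool_pos: [0.6178, -0.0018, 0.0397]
ee_rot: [3.141, 0.0, 1.937]
wrist_force: [-0.2, -0.1, -0.1]
width: 0.0658
finger_force: 30.0
```

```bash
python3 - <<'E'
from h import *
for i in range(2):im,c=shot("w17"); go(618,-2,38.4,111)
E
```

```text
t 29.05 tcp [617.9  -1.8  39.8] rot [1.7996e+02 1.0000e-02 1.1096e+02] shift [-0.3  0.   1.4] twist -0.04399041218717059 w 65.9 F [ 0.7 -0.6 -0.8]
t 29.1 tcp [617.9  -1.8  39.9] rot [1.7995e+02 2.0000e-02 1.1096e+02] shift [-0.2  0.   1.5] twist -0.042331437074480505 w 65.6 F [ 0.   0.2 -0.3]
```

>>> carry_out(
  increments=[
    [255, [0, 0, 1], 0],
    [255, [0, 0, 0.4], 0],
    [255, [0, 0, 0], 0],
    [60, [0, 0, 0], 0],
    [40, [0, 0, 0], 0],
    [40, [0, 0, 0], 0],
    [40, [0, 0, 0], 0],
    [40, [0, 0, -5], 0],
  ],
)

```text
time: 29.9
tool_pos: [0.6169, -0.0017, 0.0423]
ee_rot: [-3.14, -0.001, 1.937]
wrist_force: [0.2, 0.0, 0.7]
width: 0.0791
finger_force: 0.0
```

>>> carry_out(
  increments=[
    [40, [0, 0, -20], 0],
    [40, [0, 0, -40], 0],
    [40, [0, 0, -40], 0],
    [0, [-20, 0, -30], 0],
    [0, [-40, 0, 0], 0],
    [0, [0, 0, 0], 0],
    [0, [0, 0, 0], 0],
    [0, [0, 0, 0], 0],
  ],
)

```text
time: 30.7
tool_pos: [0.6384, -0.0571, 0.1723]
ee_rot: [-3.14, -0.001, 1.937]
wrist_force: [-0.2, 1.2, -0.1]
width: 0.0937
finger_force: 0.0
```

```bash
python3 - <<'E'
from h import *
for i in range(2):im,c=shot("w18")
go(618,-2,38.4,111)
k=blob(cv2.morphologyEx((im.min(2)>95).astype(np.uint8),cv2.MORPH_OPEN,np.ones((9,9))),uv([.618,-.002,.04],c));print("four",cv2.boundingRect(k),rect(k,.04,c))
V=im.max(2);a=np.radians(111);u=np.array([np.cos(a),np.sin(a)]);v=np.array([np.sin(a),-np.cos(a)])
print(uv([.618,-.002,.04],c),[uv(np.r_[np.array([.618,-.002])+.033*(i*u+j*v),.04],c).round(0).tolist() for i,j in((1,-1),(1,1),(-1,1),(-1,-1))])
dish(im,c,[.492,.107,.087],.018)
im,c=shot("top2","top"); dish(im,c,[.492,.107,.087],.018)
E
```

```text
t 30.8 tcp [638.5 -56.8 172.4] rot [-1.7994e+02 -7.0000e-02  1.1102e+02] shift [ 58.4   0.6 134. ] twist 0.024707000678915847 w 94.2 F [ 0.2 -0.5 -0.2]
four (0, 0, 640, 389) [637.5 -46.3 597.8 333.3  21.1]
[313.72354396 161.41162592] [[271.0, 118.0], [357.0, 118.0], [354.0, 202.0], [273.0, 202.0]]
pred px [177.9 -88.8] R 33.8
no circle
pred px [251.4 242. ] R 10.4
no circle
```

```bash
python3 - <<'E'
from h import *
im=cv2.imread("pics/w18.png");c=robot.get_calibration("wrist")
g=cv2.GaussianBlur(im,(3,3),0).min(2)
m=(g>95).astype(np.uint8);m[:105]=0;m[215:]=0;m[:,:258]=0;m[:,370:]=0
m=cv2.morphologyEx(m,cv2.MORPH_OPEN,np.ones((13,13)))
k=blob(m,(313,161));print("four",cv2.boundingRect(k),rect(k,.04,c))
# other things from above: before/after top view
a,b=cv2.imread("pics/top0.png").astype(int),cv2.imread("pics/top2.png").astype(int)
for n,p in(("bottle",(202,152)),("tip",(424,155))):
    x,y=p; print(n,np.median(abs(a-b)[y-22:y+22,x-22:x+22]),abs(a-b)[y-22:y+22,x-22:x+22].mean())
gt=cv2.imread("pics/top2.png")[225:265,230:280,1];print(gt[::4,::4])
E
```

```text
four (273, 119, 83, 83) [618.2  -1.8  65.1  64.3  21.1]
bottle 33.0 29.321453168044076
tip 34.0 37.99414600550964
[[150 149 154 152 153 165 164 164 159 106 102 102 121]
 [149 154 152 166  99 111 148 100  86 105 101 103 147]
 [154 150 168  77 187 184 185 186 185  38 105  95 154]
 [152 159  65 187 189 193 192 190 175 118  39  71 140]
 [148 172  96 182 188 193 189 193 181 113  32  95 133]
 [155 154 125 181 180 191 193 194 160 113  38 101  89]
 [153 161  58 184 149 187 181 181 103 112  26  96  58]
 [150 145  33 153 181 129 120 161 121  67  31  80  63]
 [150  83 139  33 121 181 187 176  65  27  90  37  94]
 [151 108  71 137  37  31  34  28  30  91  50  36 134]]
```

```bash
python3 -c "
from bench import robot
print(robot.close_job())"
```

```text
the job is handed in; nothing more can be done
None
```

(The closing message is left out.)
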